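# Load the ring clamp into the curing box

### The job

The leather jaw pads of the wooden ring clamp have just been re-glued and must be cured. Pick the ring clamp out from among the other tools and push it, either end first, through the sprung flap of the small grey curing box until clearly more than half of its length is inside, then let go, leaving it lying flat on the bench with its tail sticking out of the doorway and the flap resting on it.

Things in the scene. Friction and masses are not known exactly. Their poses are not given: they have to be found in the camera images.
- ring_clamp: Wooden ring clamp: two wooden halves side by side, band round the waist, tapering a little to both ends. Loose, 55 to 90 g, flat on the bench near pliers and a thin burnisher of like length. 125 mm long along its y, 30 mm wide at the waist along its x, 25 mm high. Origin: centre of its underside; z up. Either end may lead.
- curing_box: Grey box fixed to the bench, 106 wide, 116 deep, 54 mm high, roof with black panel, no floor (the bench runs level into it). Origin: on the bench, middle of the doorway, in the front face. x: level, into the box; y: left as one looks in; z up. Doorway 60 mm wide, 40 mm high from the bench; inside 90 mm wide, back wall 108 mm behind the front face. The bench before it is free.
- flap (a joint): Angle (rad) of the aluminium flap closing the doorway from inside. It hangs from a pin 45 mm above the bench, 10 mm behind the front face, down to 3 mm above the bench. 0 = shut; swings inward and up to 1.45 against a weak spring (under 1 N at its lower edge), falls shut by itself. Resting on the 25 mm high clamp it reads about 1.0 to 1.1.
There are look-alikes about, which are no part of the job. Several things have the shape of the curing_box; the one meant has the colours described above.

How it is judged:
By the outcome, as a careful person would: the job done as asked, in the order asked, and still so for the second after the job is handed in, with the robot touching nothing.
It also fails if it takes over 32 s, if anything falls off the work surface, if the arm or the gripper's body presses on something with over 40 N, if the wrist force passes 120 N, or if a joint passes its speed limit or range.

### The arm

A 6-joint arm with a two-finger parallel gripper is mounted at the origin on a cart in front of the work surface, level with it; the furniture and walls round the work are solid. World frame = base frame: x ahead of the robot, y to its left, z up, the work surface at z = 0. Lengths are in mm, angles in rad, forces in N, time in s.
With the tool pointing down it reaches from about 375 to 825 mm from the base axis. Payload 5.5 kg.
Tool frame: the origin (TCP) lies between the finger pads; the fingertips stand 17 mm ahead of it and the grasp point (between the pads) lies 2 mm behind it; y points along the fingers, z is the direction in which the jaws open and shut, and the axes are right-handed (so a half turn about y gives the same grasp; the last joint's range is limited). The gripper opens to 85 mm and grips with 20 to 120 N. Pads are 22 mm wide; open, the fingers measure 114 mm over their backs; the gripper's body (76 mm by 85 mm) begins 54 mm behind the grasp point. The pads swing forward as they close: fully open they stand 13 mm farther back than shut.
Start: joints at [1.265, 0.314, -0.047, 1.21, 0, 1.571], TCP at [180.63, 572.16, 248.299] pointing down, gripper open.
Joint ranges: [-2.67, 2.67], [-0.69, 1.73], [-1.03, 1.25], [-2.08, 2.16], [-1.42, 1.45], [-3.14, 3.14]. Speed limits (rad/s): [2.39, 2.39, 3.01, 3.14, 3.14, 3.14].

### API

Orientations are given as a rotation vector (axis times angle).
In Python, from rig import sensors, optics, job_done gives the robot as it stands.
- The arm moves only by the tool send_rows, never from a script. Its argument "commands" is a list of rows, each a list of 3 entries, a list of its own where there are three numbers: the opening, from 0 (shut) to 1 (fully open), then the shift along the world's x, y, z normalised to -1 to 1, where 1 is 0.5 m, then the turn, a rotation vector about the world's x, y, z normalised to -1 to 1, where 1 is 90 degrees. In form: [[jaw, [dx, dy, dz], [ax, ay, az]], ...]. A call has exactly 5 rows; each row is the pose to reach, as a shift and turn from the pose commanded when the call began; what a row does not reach only later rows make up. A row lasts 1/10 s, in which the tool goes at most 50 mm and 8.59 degrees, less where a joint would pass 70% of its speed; a pose out of reach is approached as far as the arm can. A call with a number of a shift or a turn outside -1 to 1 is refused whole. A call with a gripper value outside its range is refused whole. The fingers move at their own pace and stop on an object; "force" is the grip in N (left out, the last holds). Time passes only in rows, so rows that repeat a pose let the fingers close, or fill a call up. It gives the time, the measured TCP pose, the force and the opening at its end, in the units of the state.
- sensors.get_obs(): the state, without advancing time (a new reading comes with each control period).
- optics.capture(name): name is "scene" or "side" or "wrist"; returns a dict with "img" (480x640x3 uint8, red, green, blue), "fx", "fy", "cx", "cy" (pixels), "k1" (the pictures are not rectified: a ray, as slopes to the right and down, at radius r is drawn at 1 + k1 r^2 times it, then the intrinsics apply), "pose" (4x4, takes a point from camera to world coordinates). Camera axes: x right, y down, z forward; pixel columns grow to the right and rows downward; lengths in mm; the calibration is good to about 2 mm. A picture is of the moment at which its call begins. There is no depth.
- job_done(): hands the job in, once; it reports no verdict.
The state is a dict: "time": time; "joints": joint angles; "qvel": joint speeds; "joint_torque": joint torques, N m; "position": TCP position; "tool_rot": TCP orientation; "force": force on the tool from outside, world axes, zero at the start; "torque": the same for the moment, N m; "grip_width": finger opening in mm.
Only numpy, scipy, OpenCV 4.12 (cv2) and the standard library are available. Lean on these libraries where they do the work, as an engineer would, in place of code of your own. Each camera call takes 0.05 s, during which the arm holds its last target. There are 200 camera calls.

## Working session

There is one attempt and no reset: what is moved stays moved. The work goes in short steps, Python scripts to look and compute and a tool call to move; the robot and the scene stay as the last step left them, time stands still between calls to the robot, and variables do not carry over. Pictures are saved under pics/ and viewed, about 8 in all and at most 12, crops included, and the job is handed in when it is done.

Besides the shell and the picture viewer there is one more tool, called after "Call:" by a JSON object that holds its "method" and its "body". send_rows: Moves the arm, as the interface text tells. Scaled input: -1 to 1 covers 0.5 m each way for a shift and 90 degrees each way for a turn. Its arguments: {"type":"object","properties":{"commands":{"type":"array"},"force":{"type":"number"}},"required":["commands"]}

```bash
mkdir -p pics; ls
cat > h.py <<'E'
import numpy as np, cv2
from rig import sensors, optics
def cap(n,f=None):
    c=optics.capture(n)
    if f: cv2.imwrite('pics/'+f,c['img'][:,:,::-1])
    np.savez('last_'+n+'.npz',**c)
    return c
def load(n): return dict(np.load('last_'+n+'.npz'))
def KD(c):
    return np.array([[c['fx'],0,c['cx']],[0,c['fy'],c['cy']],[0,0,1.]]),np.array([c['k1'],0,0,0.])
def world(c,px,z=0):
    K,D=KD(c); p=cv2.undistortPoints(np.array(px,float).reshape(-1,1,2),K,D).reshape(-1,2)
    T=c['pose']; d=np.c_[p,np.ones(len(p))]@T[:3,:3].T; o=T[:3,3]
    return o+d*((z-o[2])/d[:,2])[:,None]
def proj(c,P):
    K,D=KD(c); T=np.linalg.inv(c['pose'])
    return cv2.projectPoints(np.array(P,float).reshape(-1,1,3),cv2.Rodrigues(T[:3,:3])[0],T[:3,3],K,D)[0].reshape(-1,2)
E
python3 - <<'E'
from h import *
print(sensors.get_obs())
for n in['scene','side','wrist']:
    c=cap(n,n+'0.png'); print(n,c['pose'].round(2).tolist(),c['fx'],c['k1'])
E
```

```text
pics
{'time': 0.0, 'joints': array([ 1.26497539e+00,  3.14224963e-01, -4.80521983e-02,  1.21020599e+00,
        2.16957491e-05,  1.57082650e+00]), 'qvel': array([ 0.00039747,  0.00027252, -0.00106881,  0.00021929, -0.00033064,
       -0.00123179]), 'joint_torque': array([-1.83508237e-04, -5.39592218e+01,  3.39747763e+01,  1.93751935e-02,
       -3.51305998e-04,  8.06407996e-06]), 'position': array([180.47694715, 571.64827256, 247.44696319]), 'tool_rot': array([-1.55910082,  0.24031982, -0.23988109]), 'force': array([ 0.72753471,  0.38700477, -0.14054723]), 'torque': array([-0.00686908,  0.02822029,  0.0044355 ]), 'grip_width': 85.29181377423924}
scene [[0.66, -0.37, 0.65, 2.2], [-0.75, -0.32, 0.58, -597.61], [-0.01, -0.87, -0.49, 501.83], [0.0, 0.0, 0.0, 1.0]] 486.2710354812693 -0.04801136877271028
side [[0.93, -0.23, 0.3, 308.8], [-0.38, -0.53, 0.76, -789.24], [-0.02, -0.81, -0.58, 656.71], [0.0, 0.0, 0.0, 1.0]] 581.3755875121958 -0.030891340173481916
wrist [[0.3, 0.92, 0.26, 112.77], [0.95, -0.29, -0.08, 592.23], [-0.0, 0.27, -0.96, 372.58], [0.0, 0.0, 0.0, 1.0]] 335.047067693059 0.0134840452058949
```

View pics/scene0.png

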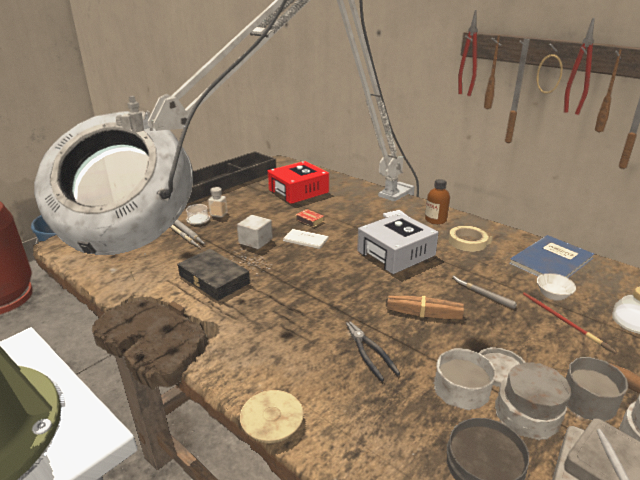

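View pics/wrist0.png

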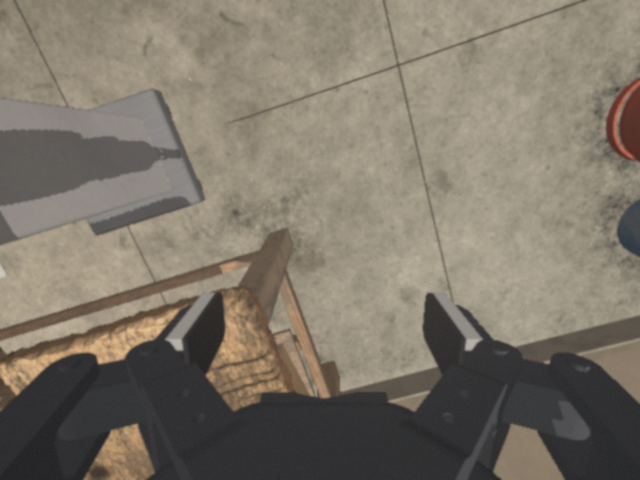

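The scene picture shows the wooden ring clamp at about (425,307) and the grey box at (397,242), with its doorway on the left face near (378,253). Things that could be mistaken for them are the red box (298,182), black case (213,273), pliers (370,350), burnisher (485,292) and brush (565,318). The wrist camera sees only floor and the bench edge. Next is a close crop from the side camera.

Run:
```python
from h import *
a=load('scene');b=load('side')
w=world(a,[[387,303],[465,312],[360,262],[400,272],[437,252]],0);print(w.round(0))
q=proj(b,w);print(q.round(0))
x0,y0=np.maximum(q.min(0)-60,0).astype(int);x1,y1=(q.max(0)+60).astype(int)
i=b['img'][y0:y1,x0:x1];s=min(800/i.shape[1],600/i.shape[0]);print(x0,y0,s)
j=a['img'][200:330,340:480]
cv2.imwrite('pics/s1.png',cv2.resize(i,None,fx=s,fy=s,interpolation=2)[:,:,::-1])
cv2.imwrite('pics/c1.png',cv2.resize(j,None,fx=4.5,fy=4.5,interpolation=2)[:,:,::-1])
```

```text
[[ 580. -245.    0.]
 [ 643. -357.    0.]
 [ 655. -131.    0.]
 [ 676. -209.    0.]
 [ 786. -225.    0.]]
[[358. 364.]
 [434. 406.]
 [369. 305.]
 [403. 331.]
 [467. 319.]]
297 244 2.7027027027027026
```

View pics/s1.png

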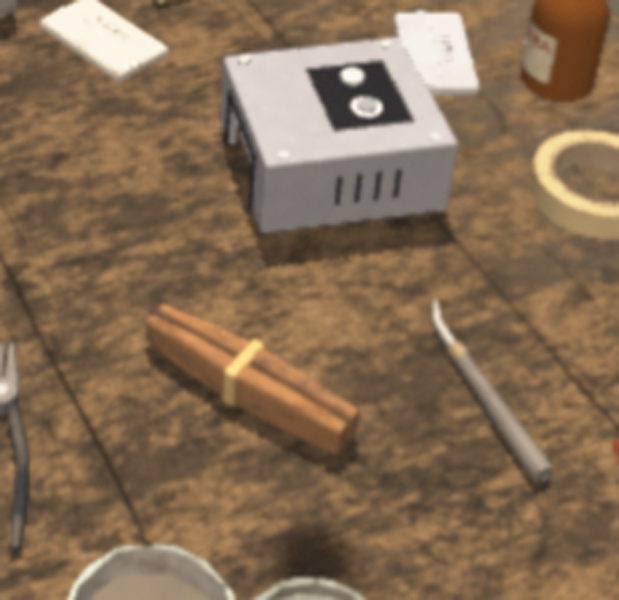

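View pics/c1.png

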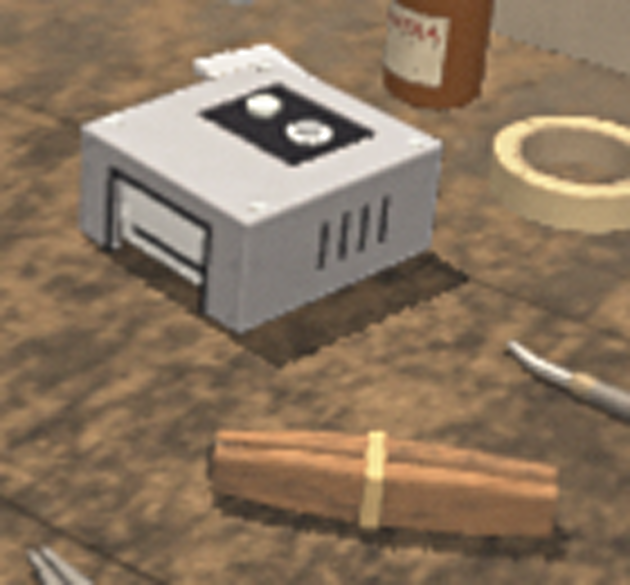

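The crops confirm it. The clamp is two wooden halves with a pale band at the waist, at crop pixel (372,480), and the grey box has the black roof panel and its doorway on the robot-side face, at crop pixels (108,247) to (207,312). Next I fit both poses from both views.

Run:
```python
from h import *
from scipy.optimize import least_squares
a=load('scene');b=load('side')
fa=lambda p:np.array(p)/4.5+[340,200]; fb=lambda p:np.array(p)/2.7027+[297,244]
M=np.array([[0,53,54],[0,-53,54],[116,-53,54],[0,-53,0],[116,-53,0]])
A=fa([[83,127],[246,222],[440,145],[241,332],[434,248]]);B=fb([[223,57],[257,165],[455,143],[262,228],[447,210]])
D=np.array([[0,30,0],[0,-30,0]]);DA=fa([[108,247],[207,312]])
def T(p,M): c,s=np.cos(p[2]),np.sin(p[2]); return M@np.array([[c,s,0],[-s,c,0],[0,0,1]])+[p[0],p[1],0]
f=lambda p:np.r_[proj(a,T(p,M))-A,proj(b,T(p,M))-B,proj(a,T(p,D))-DA].ravel()
r=least_squares(f,[665,-170,-.2]);print(r.x,r.fun.reshape(-1,2).round(1).tolist())
# clamp: top ends, both cameras
for nm,c,px in(('scene',a,fa([[218,445],[556,475]])),('side',b,fb([[156,318],[350,422]]))):
    w=world(c,px,23);d=w[1]-w[0];print(nm,w.round(1).tolist(),np.linalg.norm(d),w.mean(0),np.degrees(np.arctan2(d[1],d[0])))
```

```text
[ 6.73703870e+02 -1.50146668e+02 -2.36084206e-01] [[-0.8, -1.6], [0.1, -0.4], [1.1, -1.2], [-0.9, 0.1], [-0.7, -0.2], [-0.6, -0.6], [2.5, 0.5], [1.0, 0.4], [-1.3, 2.5], [-0.4, 0.8], [0.0, 0.2], [-1.6, -0.9]]
scene [[564.0, -256.2, 23.0], [628.1, -358.8, 23.0]] 120.89737562738323 [ 596.03906485 -307.48438069   23.        ] -58.01842099678192
side [[568.1, -257.4, 23.0], [628.4, -359.6, 23.0]] 118.63180611658389 [ 598.22590287 -308.52506218   23.        ] -59.477755780211446
```

View pics/side0.png

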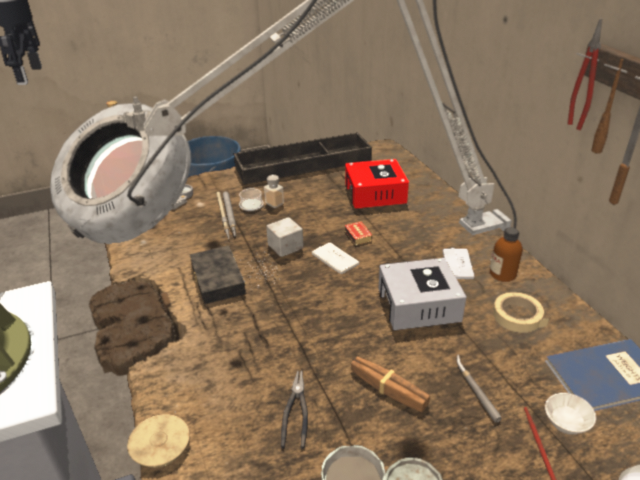

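Run:
```python
from h import *
from scipy.spatial.transform import Rotation as R
o=sensors.get_obs();r=R.from_rotvec(o['tool_rot']).as_matrix();print(r.round(3))
a=load('scene');print(world(a,[[350,325],[398,375],[365,345],[383,382],[240,290],[450,400],[515,307]],5).round(0))
```

```text
[[ 0.954 -0.     0.301]
 [-0.301 -0.001  0.954]
 [ 0.    -1.    -0.001]]
[[ 488. -236.    5.]
 [ 446. -354.    5.]
 [ 465. -282.    5.]
 [ 421. -346.    5.]
 [ 436.  -31.    5.]
 [ 452. -431.    5.]
 [ 704. -418.    5.]]
```

The side view shows the lamp head at about (120,172), possibly in the arm's path. It also shows the box at (422,292) and the clamp at (390,383). I triangulate the lamp.

Run:
```python
from h import *
a=load('scene');b=load('side')
def tri(p,q):
    Ps=[];u=[]
    for c,x in((a,p),(b,q)):
        K,D=KD(c);Ps.append(np.linalg.inv(c['pose'])[:3]);u.append(cv2.undistortPoints(np.array(x,float).reshape(1,1,2),K,D).reshape(2,1))
    X=cv2.triangulatePoints(*Ps,*u)[:,0];X=X[:3]/X[3];return X.round(0),(proj(a,X)-p).round(1),(proj(b,X)-q).round(1)
for n,p,q in(('glasscentre',[105,180],[115,168]),('left',[38,185],[53,180]),('right',[191,185],[190,160]),('bottom',[85,250],[108,240]),('knob',[133,105],[147,108]),('elbow-ish',[262,28],[275,40]),('wirebend',[172,188],[135,198])):print(n,*tri(p,q))
```

```text
glasscentre [308. 114. 216.] [[-0.2 -0.3]] [[0.1 0.3]]
left [212. 108. 231.] [[3.6 6.1]] [[-2.7 -6.5]]
right [427.  70. 203.] [[ -5.1 -12.7]] [[ 4.1 12.9]]
bottom [266. 151.  78.] [[3.9 7.3]] [[-2.1 -8. ]]
knob [375. 105. 316.] [[1.5 2.7]] [[-1.3 -3. ]]
elbow-ish [558.   5. 419.] [[0.4 0.7]] [[-0.4 -0.9]]
wirebend [325. -50. 244.] [[-0.6 -1.3]] [[0.4 1.3]]
```

Call:
{"method": "send_rows", "body": {"commands": [[1,[-0.02,-0.06,0.07],[0,0,-0.02]],[1,[-0.04,-0.12,0.14],[0,0,-0.04]],[1,[-0.06,-0.19,0.22],[0,0,-0.06]],[1,[-0.08,-0.26,0.3],[0,0,-0.08]],[1,[-0.1,-0.32,0.36],[0,0,-0.1]]], "force": 40}}

```text
time: 0.65
position: [130.6, 411.9, 428.4]
tool_rot: [-1.54, 0.364, -0.364]
force: [0.0, 1.4, 0.9]
grip_width: 85.6
```

Run:
```python
from h import *
a=load('scene');print(world(a,[[397,190]],0).round(0))
o=sensors.get_obs()
for k in('time','joints','position','tool_rot','force'):print(k,o[k].round(3) if k!='time' else o[k])
```

```text
[[994.   6.  -0.]]
time 0.65
joints [ 1.264 -0.018 -0.031  1.558 -0.     1.728]
position [130.645 411.931 428.398]
tool_rot [-1.54   0.364 -0.364]
force [0.038 1.361 0.886]
```

Call:
{"method": "send_rows", "body": {"commands": [[1,[0.075,-0.05,0.023],[0,0,-0.03]],[1,[0.151,-0.11,0.047],[0,0,-0.06]],[1,[0.223,-0.182,0.065],[0,0,-0.1]],[1,[0.289,-0.254,0.07],[0,0,-0.13]],[1,[0.349,-0.33,0.07],[0,0,-0.17]]]}}

```text
time: 1.15
position: [306.7, 246.9, 462.5]
tool_rot: [-1.493, 0.572, -0.573]
force: [1.2, 1.0, -1.1]
grip_width: 85.5
```

Call:
{"method": "send_rows", "body": {"commands": [[0.8,[0.056,-0.078,0],[0,0,-0.03]],[0.8,[0.102,-0.162,0],[0,0,-0.06]],[0.8,[0.138,-0.252,0],[0,0,-0.1]],[0.8,[0.162,-0.344,0],[0,0,-0.13]],[0.8,[0.174,-0.44,0],[0,0,-0.17]]]}}

```text
time: 1.65
position: [393.0, 26.4, 461.7]
tool_rot: [-1.427, 0.779, -0.778]
force: [0.3, -0.2, 0.1]
grip_width: 68.3
```

Run:
```python
from h import *
from scipy.spatial.transform import Rotation as R
o=sensors.get_obs()
for k in('time','joints','position','tool_rot','force'):print(k,np.round(o[k],3))
z=R.from_rotvec(o['tool_rot']).as_matrix()[:,2];print(np.degrees(np.arctan2(z[1],z[0])))
```

```text
time 1.65
joints [ 0.067 -0.078 -0.011  1.638  0.     1.066]
position [392.955  26.435 461.667]
tool_rot [-1.427  0.779 -0.778]
force [ 0.326 -0.155  0.072]
32.75436002466807
```

Call:
{"method": "send_rows", "body": {"commands": [[0.8,[0.01,-0.1,0],[0,0,-0.005]],[0.8,[0.006,-0.2,-0.014],[0,0,-0.01]],[0.8,[0.024,-0.294,-0.044],[0,0,-0.015]],[0.8,[0.064,-0.374,-0.084],[0,0,-0.02]],[0.8,[0.114,-0.444,-0.124],[0,0,-0.02]]]}}

```text
time: 2.15
position: [449.3, -196.2, 399.9]
tool_rot: [-1.417, 0.802, -0.804]
force: [0.5, 0.7, 0.5]
grip_width: 68.2
```

Call:
{"method": "send_rows", "body": {"commands": [[0.8,[0.05,-0.03,-0.06],[0,0,0]],[0.8,[0.1,-0.06,-0.12],[0,0,0]],[0.8,[0.16,-0.1,-0.2],[0,0,0]],[0.8,[0.21,-0.135,-0.28],[0,0,0]],[0.8,[0.254,-0.16,-0.36],[0,0,0]]]}}

```text
time: 2.65
position: [576.9, -274.4, 219.7]
tool_rot: [-1.418, 0.801, -0.802]
force: [-0.3, 0.3, 1.2]
grip_width: 67.9
```

Run:
```python
from h import *
c=cap('wrist','w1.png');cap('scene');cap('side')
o=sensors.get_obs()
for k in('time','joints','position','tool_rot','force'):print(k,np.round(o[k],3))
```

```text
time 2.8
joints [-0.443  0.401  0.004  1.182  0.     0.585]
position [ 574.316 -272.771  216.599]
tool_rot [-1.419  0.808 -0.795]
force [-0.514 -0.245  0.361]
```

View pics/w1.png

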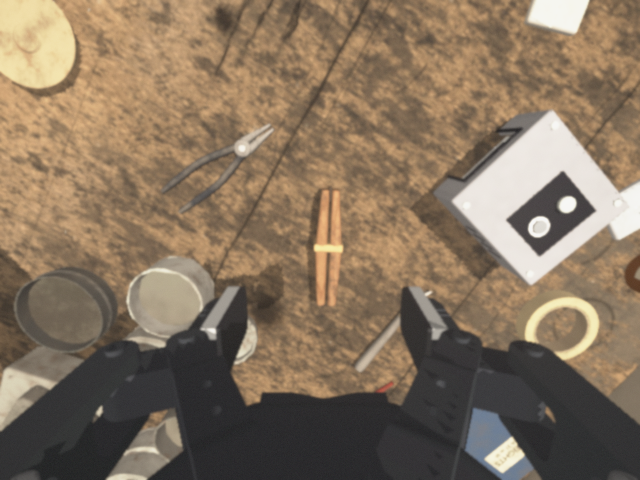

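The wrist picture shows the clamp between (329,190) and (327,305), band at (328,248), free of its neighbours. The box roof corners are at about (549,112), (447,200), (529,284) and (623,203).

Run:
```python
from h import *
c=load('wrist')
w=world(c,[[329.5,190.5],[326.5,304.5],[328.5,248]],25);d=w[1]-w[0];print(w.round(1),np.linalg.norm(d),w[:2].mean(0),np.degrees(np.arctan2(d[1],d[0])))
w=world(c,[[549,112],[447,200],[529,284],[623,203]],54);print(w.round(1))
d=w[3]-w[0];print(np.linalg.norm(w[1]-w[0]),np.linalg.norm(w[2]-w[1]),np.degrees(np.arctan2(*d[1::-1])),np.degrees(np.arctan2(*(w[2]-w[1])[1::-1])),(w[0]+w[1])/2,w.mean(0))
p=[673.7,-150.1,-.236]
cs,s=np.cos(p[2]),np.sin(p[2])
M=np.array([[0,53,54],[0,-53,54],[116,-53,54],[116,53,54]])@np.array([[cs,s,0],[-s,cs,0],[0,0,1]])+[p[0],p[1],0]
print(proj(c,M).round(0))
```

```text
[[ 567.4 -250.3   25. ]
 [ 627.  -354.4   25. ]
 [ 596.4 -300.    25. ]] 119.9083821711157 [ 597.17786926 -302.3269466    25.        ] -60.20033479848612
[[ 684.2 -101.6   54. ]
 [ 657.  -201.4   54. ]
 [ 770.  -225.8   54. ]
 [ 788.8 -125.6   54. ]]
103.41465637279249 115.6035634557425 -12.898519108747 -12.199805252260832 [ 670.60104313 -151.50899318   54.        ] [ 724.99988471 -163.60495467   54.        ]
[[553. 110.]
 [451. 203.]
 [530. 289.]
 [632. 209.]]
```

Call:
{"method": "send_rows", "body": {"commands": [[0.8,[0.001,0.002,-0.1],[0,0,-0.01]],[0.8,[0.002,0.004,-0.2],[0,0,-0.01]],[0.8,[0.002,0.004,-0.3],[0,0,-0.01]],[0.8,[0.002,0.004,-0.37],[0,0,-0.01]],[0.8,[0.002,0.004,-0.4],[0,0,-0.01]]]}}

```text
time: 3.3
position: [575.0, -270.2, 19.6]
tool_rot: [-1.414, 0.816, -0.81]
force: [0.1, 0.5, -0.1]
grip_width: 68.2
```

Call:
{"method": "send_rows", "body": {"commands": [[0.2,[0,0,0],[0,0,0]],[0.2,[0,0,0],[0,0,0]],[0.2,[0,0,0],[0,0,0]],[0.2,[0,0,0],[0,0,0]],[0.2,[0,0,0],[0,0,0]]], "force": 40}}

```text
time: 3.8
position: [578.9, -272.1, 24.1]
tool_rot: [-1.413, 0.809, -0.817]
force: [0.1, 0.6, 7.3]
grip_width: 21.6
```

Call:
{"method": "send_rows", "body": {"commands": [[0.1,[0,0,0.008],[0,0,0]],[0,[0,0,0.01],[0,0,0]],[0,[0,0,0.01],[0,0,0]],[0,[0,0,0.05],[0,0,0]],[0,[0,0,0.1],[0,0,0]]], "force": 40}}

```text
time: 4.3
position: [575.2, -270.5, 70.1]
tool_rot: [-1.414, 0.816, -0.81]
force: [0.3, 0.3, -0.3]
grip_width: 21.4
```

Run:
```python
from h import *
from scipy.spatial.transform import Rotation as R
a=cap('scene');b=cap('side')
o=sensors.get_obs()
for k in('time','joints','position','tool_rot','force','grip_width'):print(k,np.round(o[k],3))
z=R.from_rotvec(o['tool_rot']).as_matrix()[:,2];print(np.degrees(np.arctan2(z[1],z[0])))
f=lambda i:cv2.resize(i,(560,420),interpolation=2)
i=np.hstack([cv2.resize(a['img'][200:350,340:490],(400,400),interpolation=2),cv2.resize(b['img'][260:430,330:500],(400,400),interpolation=2)])
cv2.imwrite('pics/g.png',i[:,:,::-1])
```

```text
time 4.4
joints [-0.44   0.497 -0.19   0.879 -0.     0.605]
position [ 578.949 -272.308   74.453]
tool_rot [-1.413  0.809 -0.817]
force [ 1.052 -0.675 -0.784]
grip_width 21.043
30.174149631900473
```

View pics/g.png

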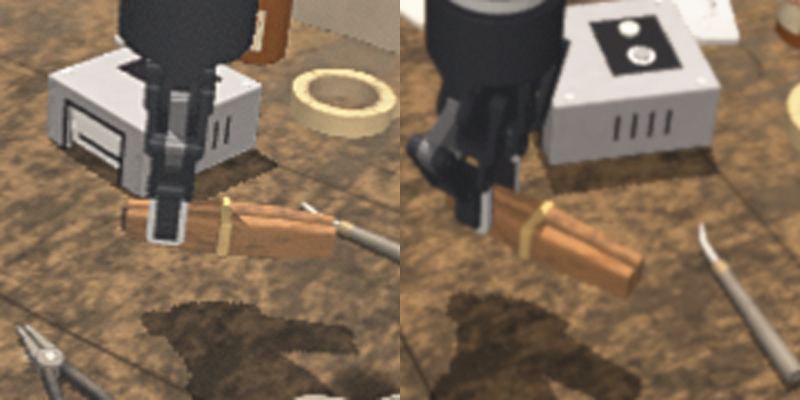

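Call:
{"method": "send_rows", "body": {"commands": [[0,[-0.046,0.076,0],[0,0,0.094]],[0,[-0.076,0.146,0],[0,0,0.188]],[0,[-0.096,0.216,0],[0,0,0.282]],[0,[-0.086,0.286,0],[0,0,0.376]],[0,[-0.076,0.307,0],[0,0,0.47]]]}}

```text
time: 4.9
position: [537.4, -114.7, 70.4]
tool_rot: [-1.557, 0.235, -0.232]
force: [-0.1, -0.7, -1.0]
grip_width: 21.0
```

Call:
{"method": "send_rows", "body": {"commands": [[0,[0,0,-0.03],[0,0,0.048]],[0,[0,0,-0.06],[0,0,0.048]],[0,[0,0,-0.08],[0,0,0.048]],[0,[0,0,-0.088],[0,0,0.048]],[0,[0,0,-0.088],[0,0,0.048]]]}}

```text
time: 5.4
position: [538.1, -117.8, 26.5]
tool_rot: [-1.563, 0.182, -0.18]
force: [-0.4, -0.7, 0.3]
grip_width: 21.2
```

Run:
```python
from h import *
from scipy.spatial.transform import Rotation as R
P=[];J=[]
for n in['scene','side','wrist','wrist','wrist']:
    cap(n);o=sensors.get_obs();P.append(o['position']);z=R.from_rotvec(o['tool_rot']).as_matrix()[:,2];J.append(np.degrees(np.arctan2(z[1],z[0])))
print(np.array(P).round(1),J,o['joints'].round(3),o['force'],o['time'],o['grip_width'])
a=load('scene');b=load('side');c=load('wrist')
i=np.hstack([cv2.resize(a['img'][195:315,320:440],(400,400),interpolation=2),cv2.resize(b['img'][230:370,320:460],(400,400),interpolation=2)])
cv2.imwrite('pics/p.png',i[:,:,::-1])
cv2.imwrite('pics/pw.png',c['img'][:,:,::-1])
```

```text
[[ 538.6 -117.9   27.1]
 [ 539.  -118.    27.5]
 [ 539.3 -118.    27.8]
 [ 539.4 -118.    27.9]
 [ 539.3 -118.    27.9]] [np.float64(76.7743124634837), np.float64(76.77647274469072), np.float64(76.779251531668), np.float64(76.78281799148583), np.float64(76.78458849826134)] [-0.215  0.411 -0.456  0.703  0.     0.015] [-0.80418309  0.77386575 -0.82692826] 5.65 20.988015538547444
```

View pics/p.png

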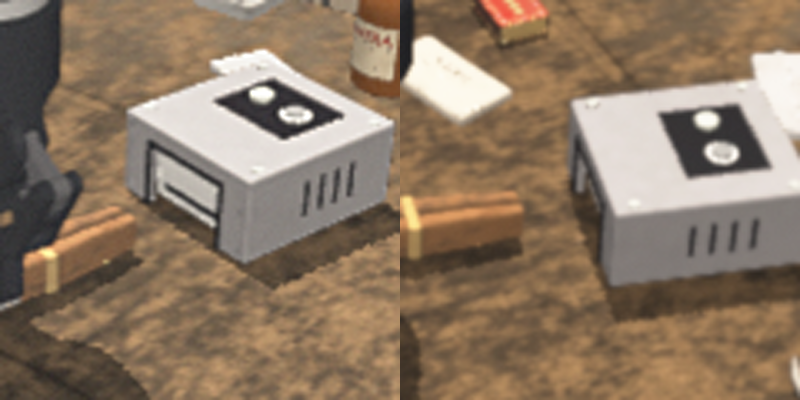

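View pics/pw.png

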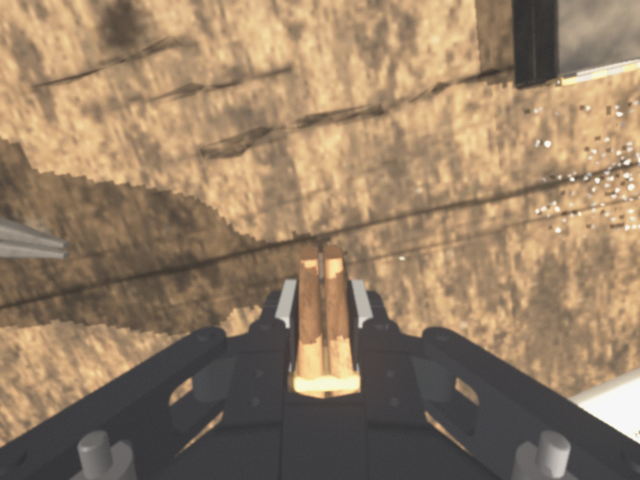

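The clamp is held level and points at the doorway. Its front end is at scene crop (133,215) and side crop (521,197), and in the wrist view it sits centred between the pads. I check its lateral alignment.

Run:
```python
from h import *
a=load('scene');b=load('side')
u=np.array([np.cos(-.23),np.sin(-.23)]);v=np.array([-u[1],u[0]]);o=np.array([672.5,-150.5])
fa=lambda p:np.array(p)/3.3333+[320,195]; fb=lambda p:np.array(p)/2.857+[320,230]
for nm,c,px in(('scene',a,fa([[125,209],[136,217],[48,253],[195,285]])),('side',b,fb([[515,192],[522,207],[410,222],[600,160]]))):
    for z in(26,30):
        w=world(c,px[:3],z)[:,:2]-o;print(nm,z,(w@u).round(1),(w@v).round(1))
# box doorway base in scene: left, right
w=world(a,fa([[147,203],[217,250]]),0)[:,:2]-o;print('door',(w@u).round(1),(w@v).round(1))
w=world(a,fa([[128,113],[246,183]]),54)[:,:2]-o;print('roof a',(w@u).round(1),(w@v).round(1))
w=world(b,fb([[570,100],[610,216]]),54)[:,:2]-o;print('roof b',(w@u).round(1),(w@v).round(1))
g=np.array([539.3,-118])-o;print(g@u,g@v)
```

```text
scene 26 [ -43.2  -43.7 -105.3] [ -1.5 -11.6 -11.9]
scene 30 [ -47.5  -48.  -109. ] [ -6.5 -16.5 -16.7]
side 26 [186.8 185.5 118.3] [-32.4 -45.4 -46.4]
side 30 [184.3 183.  116.3] [-36.7 -49.6 -50.6]
door [-0.6 -1.7] [ 28.1 -34.3]
roof a [-3.4 -3.1] [ 45.4 -53.9]
roof b [234.4 211.8] [ 10.3 -90. ]
-137.1016333296096 1.2775517027875765
```

Run:
```python
from h import *
b=load('side')
u=np.array([np.cos(-.23),np.sin(-.23)]);v=np.array([-u[1],u[0]]);o=np.array([672.5,-150.5])
fb=lambda p:(np.array(p)-[400,0])/2.857+[320,230]
for z in(26,30):
        w=world(b,fb([[515,192],[522,207]]),z)[:,:2]-o;print(z,(w@u).round(1),(w@v).round(1))
w=world(b,fb([[570,100],[610,216]]),54)[:,:2]-o;print('roof b',(w@u).round(1),(w@v).round(1))
```

```text
26 [-40.  -38.8] [ 7.9 -5.6]
30 [-41.  -39.8] [  3.4 -10. ]
roof b [ 2.1 -0.9] [ 52.  -52.1]
```

Averaged over the two views, the front end sits about 42 mm before the door and about 3 mm right of its centre. The doorway leaves well over 10 mm on each side. I shift it 2 mm left, lower it 3 mm and push in.

Call:
{"method": "send_rows", "body": {"commands": [[0,[0,0.004,-0.006],[0,0,0]],[0,[0.029,-0.003,-0.006],[0,0,0]],[0,[0.058,-0.01,-0.006],[0,0,0]],[0,[0.088,-0.016,-0.006],[0,0,0]],[0,[0.117,-0.023,-0.006],[0,0,0]]]}}

```text
time: 6.15
position: [597.7, -129.1, 24.5]
tool_rot: [-1.563, 0.181, -0.181]
force: [-1.6, -0.1, 0.7]
grip_width: 21.3
```

Call:
{"method": "send_rows", "body": {"commands": [[0,[0.025,-0.006,0],[0,0,0]],[0,[0.05,-0.012,0],[0,0,0]],[0,[0.075,-0.018,0],[0,0,0]],[0,[0.1,-0.024,0],[0,0,0]],[0,[0.117,-0.028,0],[0,0,0]]]}}

```text
time: 6.65
position: [656.5, -143.3, 24.5]
tool_rot: [-1.563, 0.181, -0.181]
force: [-2.0, 0.9, 1.6]
grip_width: 21.3
```

Run:
```python
from h import *
for n in['scene','side','wrist']: cap(n)
o=sensors.get_obs()
for k in('time','joints','position','force','grip_width'):print(k,np.round(o[k],3))
g=o['position'][:2]-[672.5,-150.5];print(g@[.974,-.228],g@[.228,.974])
a=load('scene');b=load('side')
i=np.hstack([cv2.resize(a['img'][195:315,320:440],(400,400),interpolation=2),cv2.resize(b['img'][230:370,320:460],(400,400),interpolation=2)])
cv2.imwrite('pics/q.png',i[:,:,::-1])
```

```text
time 6.8
joints [-0.215  0.602 -0.14   0.827  0.     0.015]
position [ 656.888 -143.379   24.522]
force [ 1.134 -0.714  1.096]
grip_width 21.312
-16.829788984997663 3.3766003241972373
```

View pics/q.png

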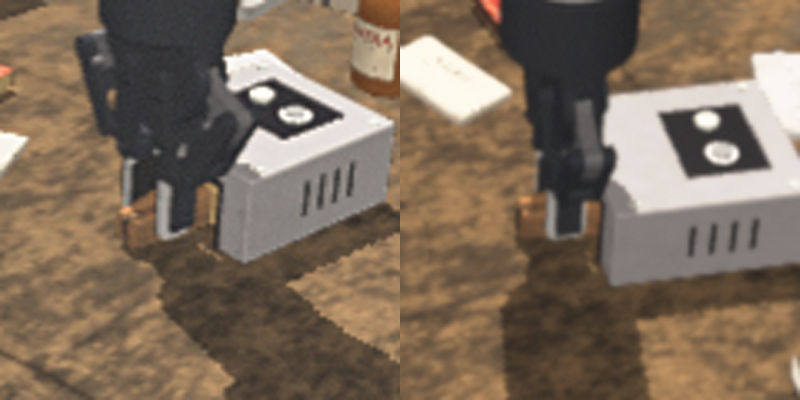

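The clamp is about 78 mm in, with pads and tail outside and no force building up. I let go, grip again 14 mm nearer the tail and push about 12 mm more.

Call:
{"method": "send_rows", "body": {"commands": [[0.5,[0,0,0],[0,0,0]],[0.5,[0,0,0],[0,0,0]],[0.5,[0,0,0],[0,0,0]],[0.5,[-0.014,0.003,0],[0,0,0]],[0.5,[-0.027,0.006,0],[0,0,0]]]}}

```text
time: 7.3
position: [641.5, -140.1, 24.2]
tool_rot: [-1.563, 0.181, -0.181]
force: [-0.9, 0.0, 0.5]
grip_width: 42.5
```

Call:
{"method": "send_rows", "body": {"commands": [[0,[0,0,0],[0,0,0]],[0,[0,0,0],[0,0,0]],[0,[0,0,0],[0,0,0]],[0,[0,0,0],[0,0,0]],[0,[0,0,0],[0,0,0]]], "force": 30}}

```text
time: 7.8
position: [642.3, -140.3, 24.3]
tool_rot: [-1.563, 0.181, -0.181]
force: [-1.9, -0.0, 1.6]
grip_width: 19.0
```

Call:
{"method": "send_rows", "body": {"commands": [[0,[0.006,-0.0015,0],[0,0,0]],[0,[0.012,-0.003,0],[0,0,0]],[0,[0.018,-0.0045,0],[0,0,0]],[0,[0.023,-0.0055,0],[0,0,0]],[0,[0.023,-0.0055,0],[0,0,0]]]}}

```text
time: 8.3
position: [654.7, -143.2, 24.4]
tool_rot: [-1.563, 0.18, -0.182]
force: [0.0, -1.1, 0.5]
grip_width: 18.8
```

Now I release, back away along the clamp axis, lift clear and look.

Call:
{"method": "send_rows", "body": {"commands": [[0.5,[0,0,0],[0,0,0]],[0.5,[0,0,0],[0,0,0]],[0.5,[0,0,0],[0,0,0]],[0.5,[0,0,0],[0,0,0]],[0.5,[0,0,0.01],[0,0,0]]]}}

```text
time: 8.8
position: [653.2, -142.9, 28.8]
tool_rot: [-1.563, 0.182, -0.18]
force: [0.3, 0.3, 0.4]
grip_width: 42.4
```

Call:
{"method": "send_rows", "body": {"commands": [[0.5,[0,0,0.04],[0,0,0]],[0.5,[-0.02,0.005,0.1],[0,0,0]],[0.5,[-0.1,0.023,0.16],[0,0,0]],[0.5,[-0.19,0.044,0.2],[0,0,0]],[0.5,[-0.28,0.065,0.24],[0,0,0]]]}}

```text
time: 9.3
position: [514.1, -110.6, 150.1]
tool_rot: [-1.563, 0.18, -0.182]
force: [0.9, 0.1, 0.7]
grip_width: 43.0
```

Run:
```python
from h import *
for n in['scene','side','wrist']: cap(n)
o=sensors.get_obs()
for k in('time','position','force','grip_width'):print(k,np.round(o[k],3))
a=load('scene');b=load('side')
i=np.hstack([cv2.resize(a['img'][205:295,340:430],(400,400),interpolation=2),cv2.resize(b['img'][240:360,340:460],(400,400),interpolation=2)])
cv2.imwrite('pics/r.png',i[:,:,::-1])
```

```text
time 9.45
position [ 513.722 -110.482  150.811]
force [ 1.11   0.193 -0.292]
grip_width 42.474
```

View pics/r.png

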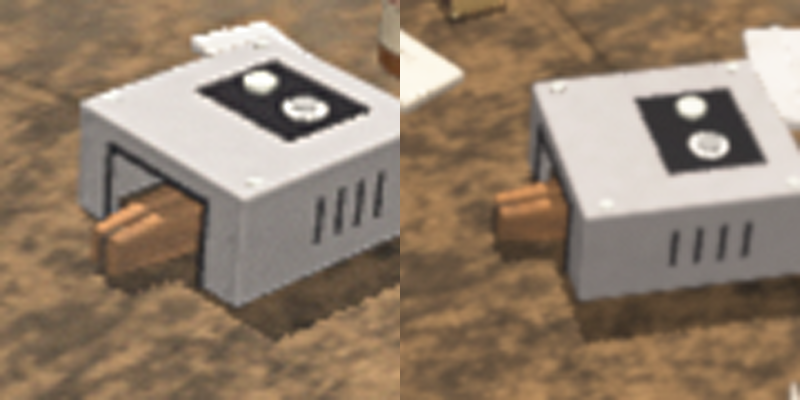

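The tail sticks out of the doorway, lying flat, at scene crop (115,240) and side crop (500,205). I measure how far it sticks out and whether it stays still.

Run:
```python
from h import *
u=np.array([np.cos(-.23),np.sin(-.23)]);v=np.array([-u[1],u[0]]);o=np.array([672.5,-150.5])
a=load('scene');b=load('side')
A=np.array([[94,232],[110,244]])/4.444+[340,205]; B=(np.array([[497,193],[497,208]])-[400,0])/3.333+[340,240]
for c,p in((a,A),(b,B)):
    for z in(21,25):
        w=world(c,p,z)[:,:2]-o;print(z,(w@u).round(1),(w@v).round(1))
Bb=(np.array([[497,238]])-[400,0])/3.333+[340,240];w=world(b,Bb,0)[:,:2]-o;print('bottom side',w@u,w@v)
Ab=np.array([[108,280]])/4.444+[340,205];w=world(a,Ab,0)[:,:2]-o;print('bottom scene',w@u,w@v)
for k in range(10): n=cap('side')
d=np.abs(n['img'][240:360,340:460].astype(int)-b['img'][240:360,340:460]);print('diff',d.max(),d.mean(),sensors.get_obs()['time'])
```

```text
21 [-31.2 -32. ] [ 2.  -9.4]
25 [-35.5 -36.3] [ -3.  -14.2]
21 [-24.5 -27. ] [ 9.3 -1.8]
25 [-25.7 -28.2] [ 4.8 -6.2]
bottom side [-26.07659794] [-0.67165653]
bottom scene [-28.94004693] [-5.89282365]
diff 4 0.6061111111111112 9.95
```

```bash
python3 -c "
from rig import job_done; print(job_done())"
```

```text
the job is handed in; nothing more can be done
None
```

The ring clamp is in the grey curing box with about three quarters of its length inside, and the job was handed in at about 10 s of the 32 s allowed.

**What I did:** I swung the arm over the lamp head, picked the clamp out from beside the pliers and burnisher, and turned it to face the doorway. I pushed it about 78 mm through the flap, let go, gripped nearer the tail, pushed about 12 mm more, then released and backed off.

**Last checks:**
- **Insertion:** about 26 to 33 mm of tail sticks out, so roughly 92 to 99 mm of the 125 mm is inside, short of the back wall at 108 mm.
- **Lying flat:** the underside of the tail measures at bench level in both camera views.
- **At rest:** the side view did not change over the last 0.5 s, and the gripper is well clear.
- **Forces:** the highest force at the end of any move was about 7 N, when the fingertips touched the bench during the first grip.

**Disagreement and gap:** the scene and side cameras differ by about 5 to 8 mm on the tail position, mainly sideways, which does not affect the result. I did not measure the flap angle. The pictures show the clamp through the open doorway, so I take the flap to be resting on it.

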